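# Fit the push-knob on the encoder's D-shaft and hold it in

## Robot

A 6-joint arm with a two-finger parallel gripper is mounted at the origin on the work surface. World frame = base frame: x ahead of the robot, y to its left, z up, the work surface at z = 0. Lengths are in m, angles in rad, forces in N, time in s.
With the tool pointing down it reaches from about 0.275 to 0.825 m from the base axis. Payload 5.2 kg.
Tool frame: the origin (TCP) lies midway between the tips of the shut fingers; the grasp point (between the pads) lies 19 mm behind it; z points along the fingers, y is the line along which they close (so a half turn about z gives the same grasp; the last joint's range is limited). The gripper opens to 93 mm and grips with 3 to 60 N. Pads are 15 mm wide; open, the fingers measure 128 mm over their backs; the gripper's body (75 mm by 188 mm) begins 65 mm behind the grasp point.
Start: joints at [0.947, 0.259, 1.535, -0, 1.348, -0.203], TCP at [0.225, 0.502, 0.219] pointing down, gripper open.
Joint ranges: [-3.14, 3.14], [-0.91, 2.08], [0.19, 2.58], [-1.22, 4.36], [0.22, 2.71], [-3.12, 3.12]. Speed limits (rad/s): [2.57, 2.57, 3.14, 3.14, 3.14, 3.14].

## Interface

Orientations are given as [roll, pitch, yaw] about the fixed x, y, z axes, in that order (R = Rz(yaw) Ry(pitch) Rx(roll)).
In Python, from workcell import * gives the robot as it stands.
- The arm moves only by the tool servo_tool, never from a script. Its argument "increments" is a list of rows, each an object with "delta_rot": the turn, a rotation vector about the world's x, y, z in rad, a list of three; "offset": the shift along the world's x, y, z in m, a list of three; "fingers": the opening, from 0 (shut) to 1 (fully open). A call has 1 to 20 rows; each row is the pose to reach, as a shift and turn from the pose commanded when the call began; what a row does not reach only later rows make up. A row lasts 1/12 s, in which the tool goes at most 41.7 mm and 7.16 degrees, less where a joint would pass 70% of its speed; a pose out of reach is approached as far as the arm can. A call with a gripper value outside its range is refused whole. The fingers move at their own pace and stop on an object; the grip force is fixed at half the most. Time passes only in rows, so rows that repeat a pose let the fingers close. It gives the time, the measured TCP pose, the force, the opening and the grip force at its end, in the units of the state.
- get_state(): the state, without advancing time (a new reading comes with each control period).
- capture(name): name is "scene" or "top" or "wrist"; returns (picture, depth): 384x512x3 uint8, red, green, blue; 384x512 float32, m along the optical axis (not along the pixel's ray), 0 where there is no reading.
- camera_info(name): a dict with "intrinsics" (3x3 intrinsics, pixels), "pose" (4x4, takes a point from camera to world coordinates); the wrist camera has in their place "hand_eye" (4x4, takes a point from camera to tool coordinates, whose origin is the TCP and whose axes are the flange's). Camera axes: x right, y up, looking along -z (the intrinsics and any distortion apply to the point x, -y, -z); pixel columns grow to the right and rows downward; lengths in m; the calibration is good to about 2 mm. A picture is of the moment at which its call begins: read the wrist's pose just before it. camera_info takes no time and is no camera call.
- close_job(): hands the job in; it is judged then, once.
The state is a dict: "t": time; "joint_pos": joint angles; "joint_velocities": joint speeds; "tau": joint torques, N m; "tool_pos": TCP position; "tool_rot": TCP orientation; "ft_force": force on the tool from outside, world axes, zero at the start; "wrist_torque": the same for the moment, N m; "opening": finger opening in m; "finger_force": force on a finger pad.
Only numpy, scipy, OpenCV 4.12 (cv2) and the standard library are available. Lean on these libraries where they do the work, as an engineer would, in place of code of your own. Each camera call takes 0.05 s, during which the arm holds its last target. There are 200 camera calls.

## Task

Pick up the black bar-grip knob from the bench, turn it so that the flat in its bore matches the flat on the brass D-shaft of the face-up front panel, and push it fully home on the shaft. Then press the knob so that the sprung shaft is pushed in all the way, and finish while still holding the knob pressed in. Leave everything else on the bench where it is.

Things in the scene. Friction and masses are not known exactly. Their poses are not given: they have to be found in the camera images.
- knob_center (a point): Black knob, bore down on the bench; this point: on its axis, half-way up its 48 mm (24 mm above its underside). z up. Round skirt 48 mm dia up to 22 mm, on it a grip bar 38 mm long (x), 16 mm wide (y), 26 mm high with flat sides. Grasp across the 16 mm, fingertips above the skirt. +x points to the bar's end with the white pointer line. 40 to 85 g
- knob: The same knob; origin at the centre of its underside, axes as knob_center. From below it has a blind D-bore, 14 mm dia, 18 mm deep, with its flat on the +x (pointer) side, 2.9 mm from the axis. About 1 mm of play round the shaft; it slides on freely if turned within about 9 degrees of the shaft's direction
- shaft_tip (a point): Centre of the end of the brass D-shaft standing upright from the panel. z up. 12 mm dia, end bevelled 1.5 mm, 30 mm above the panel's face when free (about 100 mm above the bench). +x points from the axis to its flat, 2 mm from the axis
- dial (a joint): Turn of the shaft with its black dial plate (72 mm dia, 2 mm thick, on the panel's face) about the vertical, rad, anticlockwise from above; 0: the flat faces the module's +x. A white bar on the plate lies on the side of the flat. Turns stiffly (0.04 N m) and stays where it is left
- shaft (a joint): How far the shaft is pushed in (down), m: 0 free, 0.006 fully in (a stop). A spring pushes it back: it starts to move at 3 N, 6.6 N for fully in. The bore's blind end bears on the shaft's end, so the knob, once home, pushes the shaft in; fully in, the knob's underside is 6 mm above the panel's face
- module: Fixed: front-panel module with display, clamped face up between two blue jaws on the bench: panel 100 mm (x) by 198 mm (y), face 70 mm above the bench, jaws to y = +-118 mm, end screw to y = +155 mm. Origin at the middle of its foot on the bench; the shaft stands at x = 0, y = -55 mm in its frame
- spare_knob: Bystander: plain round silver knob with no bar and no bore, 42 mm dia, 22 mm tall, on the bench. Origin: centre of its underside
- screw_cup: Bystander: small open orange cup, 60 mm dia, 34 mm tall. Origin: centre of its underside
- screwdriver: Bystander: screwdriver lying flat behind the module. Origin: on its underside
- mug: Bystander: blue mug, 80 mm dia, 90 mm tall, far right. Origin: centre of its underside
- spray: Bystander: yellow can with a silver top, 54 mm dia, 80 mm tall, at the back. Origin: centre of its underside
- transceiver: Bystander: small metal plug-in module 68 x 14 x 11 mm lying near the robot. Origin: on its underside
- bracket: Bystander: dark steel angle bracket 90 x 32 x 39 mm, near right. Origin: on its underside
Things that resemble listed ones, but are neither listed nor needed, are in the scene too. There is more than one size of the knob; the job needs the middle-sized.

How it is judged:
By the outcome, as a careful person would: the job done as asked, in the order asked, and still so for the second after the job is handed in, while the arm keeps its last pose, push and grip.
It also fails if it takes over 54 s, if anything falls off the work surface, if the arm or the gripper's body presses on something with over 40 N, if the wrist force passes 120 N, or if a joint passes its speed limit or range.

## Working session

There is one attempt and no reset: what is moved stays moved. The work goes in short steps, Python scripts to look and compute and a tool call to move; the robot and the scene stay as the last step left them, time stands still between calls to the robot, and variables do not carry over. Pictures are saved under pics/ and viewed, at most 10 in all, crops included, and the job is handed in when it is done.

Besides the shell and the picture viewer there is one more tool, called after ">>>" by a JSON object that holds its "op" and its "data", one argument or row to a line. servo_tool: Moves the arm, as the interface text tells. Its arguments: {"type":"object","properties":{"increments":{"type":"array","items":{"type":"object","properties":{"delta_rot":{"type":"array","items":{"type":"number"}},"offset":{"type":"array","items":{"type":"number"}},"fingers":{"type":"number"}}}}},"required":["increments"]}

```bash
mkdir -p pics
cat > h.py <<'E'
from workcell import *
import numpy as np, cv2
from scipy.spatial.transform import Rotation as R
def campose(n,st=None):
    i=camera_info(n)
    if 'pose' in i: return np.array(i['intrinsics']),np.array(i['pose']),i
    T=np.eye(4);T[:3,:3]=R.from_euler('xyz',st['tool_rot']).as_matrix();T[:3,3]=st['tool_pos']
    return np.array(i['intrinsics']),T@np.array(i['hand_eye']),i
def ray(K,P,u,v,z):
    d=P[:3,:3]@np.array([(u-K[0,2])/K[0,0],-(v-K[1,2])/K[1,1],-1]); return P[:3,3]+d*(z-P[2,3])/d[2]
def dpt(K,P,u,v,d):
    return P[:3,:3]@(d*np.array([(u-K[0,2])/K[0,0],-(v-K[1,2])/K[1,1],-1]))+P[:3,3]
E
python3 - <<'E'
from h import *
s=get_state();print(s)
for n in ('top','scene'):
    im,d=capture(n);np.savez('%s.npz'%n,im=im,d=d)
    cv2.imwrite('pics/%s0.png'%n,cv2.resize(im[:,:,::-1],(800,600)))
    print({k:(np.round(v,4).tolist() if not isinstance(v,str) else v) for k,v in camera_info(n).items()})
print(camera_info('wrist'))
E
```

```text
{'t': 0.0, 'joint_pos': array([ 9.47204980e-01,  2.59328620e-01,  1.53606434e+00, -2.58457731e-05,
        1.34798943e+00, -2.02837413e-01]), 'joint_velocities': array([ 0.00054416, -0.0007699 ,  0.00076993,  0.0010751 , -0.00091208,
        0.00032062]), 'tau': array([-2.35767482e-03, -4.37313151e+01, -2.83998513e+01,  7.18660117e-02,
        4.14997106e-02, -1.69854725e-04]), 'tool_pos': array([0.22433193, 0.50158099, 0.21783297]), 'tool_rot': array([-3.13983454e+00, -3.35859571e-04,  2.72084416e+00]), 'ft_force': array([-0.45111379, -0.93305951, -0.35371135]), 'wrist_torque': array([ 0.01041968,  0.03453068, -0.05161212]), 'finger_force': 0.0, 'opening': 0.09275907864733629}
{'intrinsics': [[431.6622, 0.0, 260.3931], [0.0, 431.6622, 191.4583], [0.0, 0.0, 1.0]], 'pose': [[-0.023, 0.9992, -0.0322, 0.5224], [-0.9997, -0.0229, 0.0031, -0.0838], [0.0023, 0.0322, 0.9995, 0.9863], [0.0, 0.0, 0.0, 1.0]]}
{'intrinsics': [[423.3732, 0.0, 254.5379], [0.0, 423.3732, 186.981], [0.0, 0.0, 1.0]], 'pose': [[0.8731, -0.2753, 0.4023, 0.996], [0.4874, 0.5062, -0.7115, -0.7819], [-0.0078, 0.8173, 0.5761, 0.6722], [0.0, 0.0, 0.0, 1.0]]}
{'intrinsics': array([[284.99576852,   0.        , 255.44731501],
       [  0.        , 284.99576852, 190.92121511],
       [  0.        ,   0.        ,   1.        ]]), 'hand_eye': array([[ 5.11417302e-04,  9.66882855e-01,  2.55220070e-01,
         6.90294072e-02],
       [ 9.99999664e-01, -6.57802772e-04,  4.88210396e-04,
        -4.41059830e-04],
       [ 6.39926731e-04,  2.55219735e-01, -9.66882867e-01,
        -1.65593452e-01],
       [ 0.00000000e+00,  0.00000000e+00,  0.00000000e+00,
         1.00000000e+00]])}
```

View pics/top0.png

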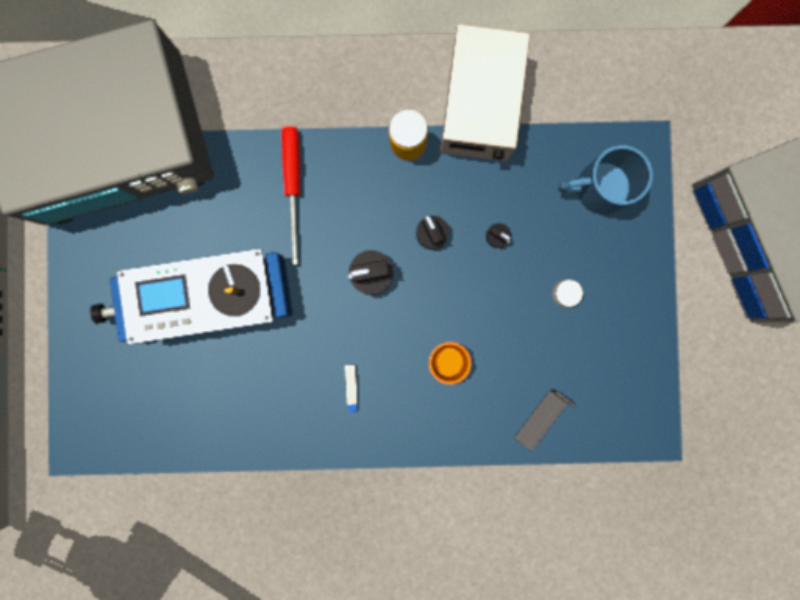

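The top view (800-px scale) shows three barred black knobs, at (371,272) large, (433,232) middle and (499,236) small. The middle one fits the description, and I'll check its diameter. The panel's dial is at (234,289), with its white bar pointing up and slightly left.

Run:
```python
from h import *
f=np.load('top.npz');im=f['im'];d=f['d'];K,P,_=campose('top')
def S(u,v): return u/1.5625,v/1.5625
hsv=cv2.cvtColor(im,cv2.COLOR_RGB2HSV)
for n,(u,v),zt,zs in (('big',S(371,272),.05,.022),('mid',S(433,232),.048,.022),('small',S(499,236),.04,.02),('dial',S(234,289),.072,.072)):
    r=26;y0,x0=int(v)-r,int(u)-r
    c=im[y0:y0+2*r,x0:x0+2*r].astype(int); mx=c.max(2);mn=c.min(2)
    dark=((mx<75)&(mx-mn<22)).astype(np.uint8)
    cs,_=cv2.findContours(dark,0,1);cn=max(cs,key=cv2.contourArea)
    (cx,cy),rad=cv2.minEnclosingCircle(cn)
    wm=(mn>150)&(mx-mn<50)
    hull=np.zeros_like(dark);cv2.drawContours(hull,[cv2.convexHull(cn)],-1,1,-1)
    w=np.argwhere(wm&(hull>0))
    p=ray(K,P,x0+cx,y0+cy,zs)
    wc=w.mean(0) if len(w) else (0,0)
    q=ray(K,P,x0+wc[1],y0+wc[0],zt)
    dd=d[y0:y0+2*r,x0:x0+2*r][hull>0]
    print(n,'centre',p.round(4),'dia',2*rad*(P[2,3]-zs)/K[0,0],'white',len(w),q.round(4),'depth z top',P[2,3]-np.percentile(dd[dd>0],[2,50]))
a=im[120:180,225:335][:,:,::-1];b=im[150:220,100:210][:,:,::-1]
cv2.imwrite('pics/crop1.png',np.vstack([cv2.resize(a,None,fx=5,fy=5,interpolation=2)[:,:550],cv2.resize(b,(550,300),interpolation=2)]))
```

```text
big centre [ 0.5928 -0.0369  0.022 ] dia 0.06300755258736072 white 38 [ 0.5923 -0.021   0.05  ] depth z top [0.0647653  0.02917915]
mid centre [ 0.6486 -0.1265  0.022 ] dia 0.04792914089211046 white 18 [ 0.6595 -0.121   0.048 ] depth z top [0.04627276 0.0197074 ]
small centre [ 0.6426 -0.22    0.02  ] dia 0.034770379146968886 white 9 [ 0.639 -0.227  0.04 ] depth z top [0.03474927 0.01439022]
dial centre [0.5676 0.1427 0.072 ] dia 0.01809750173345211 white 0 [0.6296 0.2033 0.072 ] depth z top [0.0896438 0.0714986]
```

View pics/crop1.png

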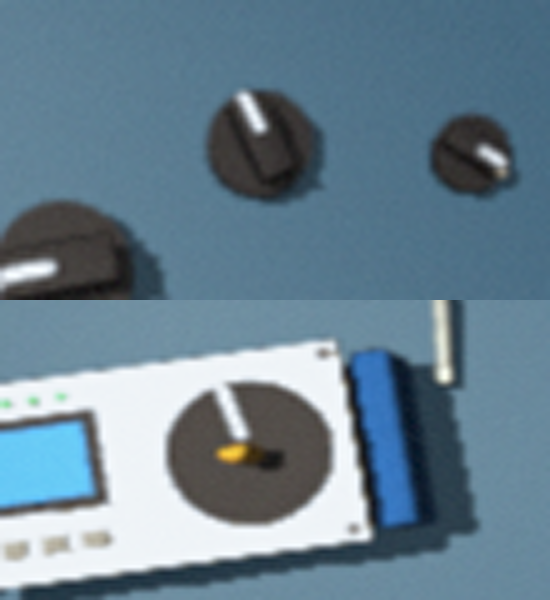

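The middle knob at crop (262,145) measures 47.9 mm across, against 63 and 35 mm for the others, so it is the right one. Its pointer faces up-left, at a yaw of about 28°. The dial bar at crop (230,415) gives a yaw of about 14°. I'll look at the shaft from above on the way.

>>> {"op": "servo_tool", "data": {
  "increments": [
    {"offset": [0.03, -0.03, 0.02], "delta_rot": [0, 0, 0.1], "fingers": 0.45},
    {"offset": [0.06, -0.06, 0.02], "delta_rot": [0, 0, 0.2], "fingers": 0.45},
    {"offset": [0.09, -0.095, 0.02], "delta_rot": [0, 0, 0.3], "fingers": 0.45},
    {"offset": [0.12, -0.125, 0.02], "delta_rot": [0, 0, 0.4], "fingers": 0.45},
    {"offset": [0.15, -0.16, 0.02], "delta_rot": [0, 0, 0.5], "fingers": 0.45},
    {"offset": [0.18, -0.19, 0.02], "delta_rot": [0, 0, 0.6], "fingers": 0.45},
    {"offset": [0.21, -0.225, 0.02], "delta_rot": [0, 0, 0.7], "fingers": 0.45},
    {"offset": [0.24, -0.26, 0.02], "delta_rot": [0, 0, 0.8], "fingers": 0.45},
    {"offset": [0.27, -0.29, 0.02], "delta_rot": [0, 0, 0.8], "fingers": 0.45},
    {"offset": [0.3, -0.325, 0.02], "delta_rot": [0, 0, 0.8], "fingers": 0.45},
    {"offset": [0.32, -0.345, 0.02], "delta_rot": [0, 0, 0.8], "fingers": 0.45},
    {"offset": [0.335, -0.36, 0.02], "delta_rot": [0, 0, 0.8], "fingers": 0.45},
    {"offset": [0.34, -0.36, 0.01], "delta_rot": [0, 0, 0.8], "fingers": 0.45},
    {"offset": [0.34, -0.36, 0], "delta_rot": [0, 0, 0.8], "fingers": 0.45},
    {"offset": [0.34, -0.36, 0], "delta_rot": [0, 0, 0.8], "fingers": 0.45},
    {"offset": [0.34, -0.36, 0], "delta_rot": [0, 0, 0.8], "fingers": 0.45}
  ]
}}

```text
t: 1.43
tool_pos: [0.5628, 0.143, 0.2173]
tool_rot: [3.14, -0.003, -2.761]
ft_force: [-0.3, -0.7, -0.6]
opening: 0.042
finger_force: 0.0
```

Run:
```python
from h import *
s=get_state();im,d=capture('wrist');np.savez('w1.npz',im=im,d=d,p=s['tool_pos'],r=s['tool_rot']);print(s['t'],s['tool_pos'],s['tool_rot'],s['joint_velocities'].round(3))
cv2.imwrite('pics/w1.png',cv2.resize(im[:,:,::-1],(800,600)))
```

```text
1.4333 [0.56280531 0.14302707 0.21732362] [ 3.14001904 -0.00326857 -2.76133639] [ 0.014 -0.022 -0.022 -0.003  0.005 -0.001]
```

View pics/w1.png

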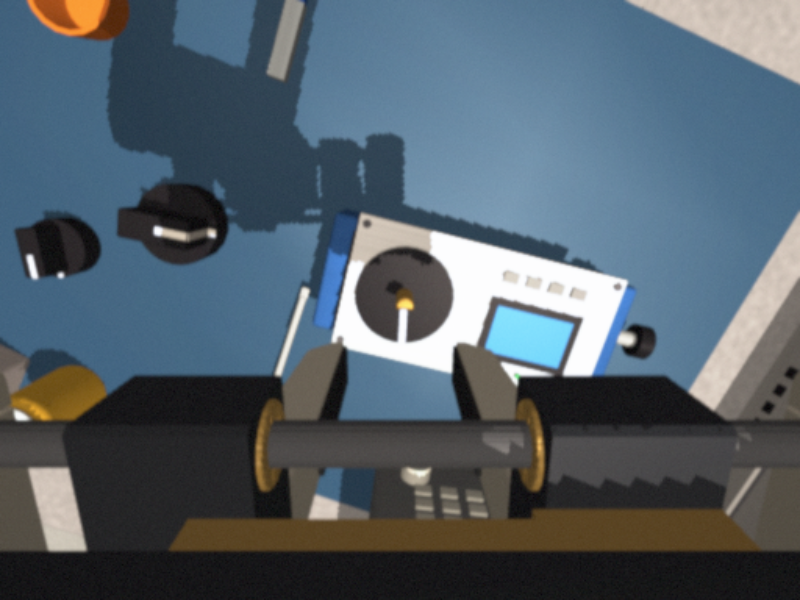

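The wrist view shows the dial at (404,294), the brass tip at (404,301) with its flat facing down the picture, and the white bar from (404,308) to (403,340). I'll measure them by rays onto planes.

Run:
```python
from h import *
f=np.load('w1.npz');im=f['im'];d=f['d'];K,P,_=campose('wrist',dict(tool_pos=f['p'],tool_rot=f['r']))
x0,y0,x1,y1=220,152,296,226
c=im[y0:y1,x0:x1].astype(int);mx=c.max(2);mn=c.min(2)
dark=((mx<90)&(mx-mn<30)).astype(np.uint8)
dark=cv2.morphologyEx(dark,cv2.MORPH_CLOSE,np.ones((3,3)))
cs,_=cv2.findContours(dark,0,1);cn=max(cs,key=cv2.contourArea);h=cv2.convexHull(cn)
pts=np.array([ray(K,P,x0+p[0][0],y0+p[0][1],.072)[:2] for p in h])
(cc,r)=cv2.minEnclosingCircle(pts.astype(np.float32));el=cv2.fitEllipse(pts.astype(np.float32)*1000)
print('plate',np.round(cc,4),'dia',2*r,el)
hull=np.zeros_like(dark);cv2.drawContours(hull,[h],-1,1,-1);hull=cv2.erode(hull,np.ones((3,3)))
w=np.argwhere((mn>140)&(mx-mn<60)&(hull>0))
W=np.array([ray(K,P,x0+v,y0+u,.072)[:2] for u,v in w]);wc=W.mean(0)
u,s,vt=np.linalg.svd(W-wc);print('white',len(W),wc,'span',(W@vt[0]).ptp() if hasattr(W,'ptp') else np.ptp(W@vt[0]),'dir',np.degrees(np.arctan2(vt[0][1],vt[0][0])))
e=np.array(el[0])/1000
print('dir from centre',np.degrees(np.arctan2(*(wc-e)[::-1])))
hsv=cv2.cvtColor(im,cv2.COLOR_RGB2HSV)[y0:y1,x0:x1]
b=np.argwhere((hsv[...,0]>12)&(hsv[...,0]<35)&(hsv[...,1]>120)&(hsv[...,2]>60)&(hull>0))
D=np.array([dpt(K,P,x0+v,y0+u,d[y0+u,x0+v]) for u,v in b])
print('brass',len(b),'z',np.percentile(D[:,2],[0,20,50,80,100]).round(4))
t=D[D[:,2]>.095];print('tip px',len(t),t.mean(0), 'pixels',[(x0+v,y0+u) for u,v in b][:3])
# panel edges: white panel left/right direction (module yaw)
```

```text
plate [0.5705 0.1479] dia 0.06937186419963837 ((570.717529296875, 147.86178588867188), (67.67533111572266, 69.02574920654297), 109.33378601074219)
white 113 [0.59064866 0.15507662] span 0.023006270854690647 dir 18.713683346327958
dir from centre 19.899666975342477
brass 125 z [0.0708 0.0866 0.0979 0.0993 0.3831]
tip px 83 [0.56696772 0.14689635 0.1054616 ] pixels [(np.int64(256), np.int64(185)), (np.int64(257), np.int64(185)), (np.int64(258), np.int64(185))]
```

>>> {"op": "servo_tool", "data": {
  "increments": [
    {"offset": [0.012, -0.038, 0], "delta_rot": [0, 0, 0.05], "fingers": 0.45},
    {"offset": [0.024, -0.075, 0], "delta_rot": [0, 0, 0.1], "fingers": 0.45},
    {"offset": [0.036, -0.113, 0], "delta_rot": [0, 0, 0.1], "fingers": 0.45},
    {"offset": [0.048, -0.15, -0.01], "delta_rot": [0, 0, 0.1], "fingers": 0.45},
    {"offset": [0.06, -0.188, -0.02], "delta_rot": [0, 0, 0.1], "fingers": 0.45},
    {"offset": [0.072, -0.225, -0.04], "delta_rot": [0, 0, 0.1], "fingers": 0.45},
    {"offset": [0.082, -0.255, -0.06], "delta_rot": [0, 0, 0.1], "fingers": 0.45},
    {"offset": [0.086, -0.269, -0.07], "delta_rot": [0, 0, 0.1], "fingers": 0.45},
    {"offset": [0.086, -0.269, -0.07], "delta_rot": [0, 0, 0.1], "fingers": 0.45},
    {"offset": [0.086, -0.269, -0.07], "delta_rot": [0, 0, 0.1], "fingers": 0.45},
    {"offset": [0.086, -0.269, -0.07], "delta_rot": [0, 0, 0.1], "fingers": 0.45}
  ]
}}

```text
t: 2.4
tool_pos: [0.6508, -0.1249, 0.15]
tool_rot: [-3.141, 0.001, -2.661]
ft_force: [0.4, 0.1, 0.1]
opening: 0.0419
finger_force: 0.0
```

Run:
```python
from h import *
s=get_state();im,d=capture('wrist');np.savez('w2.npz',im=im,d=d,p=s['tool_pos'],r=s['tool_rot']);print(s['t'],s['tool_pos'],s['tool_rot'],s['joint_velocities'].round(3))
cv2.imwrite('pics/w2.png',cv2.resize(im[:,:,::-1],(800,600)))
```

```text
2.4 [ 0.65084264 -0.12486629  0.14998748] [-3.14138607e+00  1.21178662e-03 -2.66070254e+00] [ 0.012 -0.014 -0.003 -0.004 -0.005 -0.002]
```

View pics/w2.png

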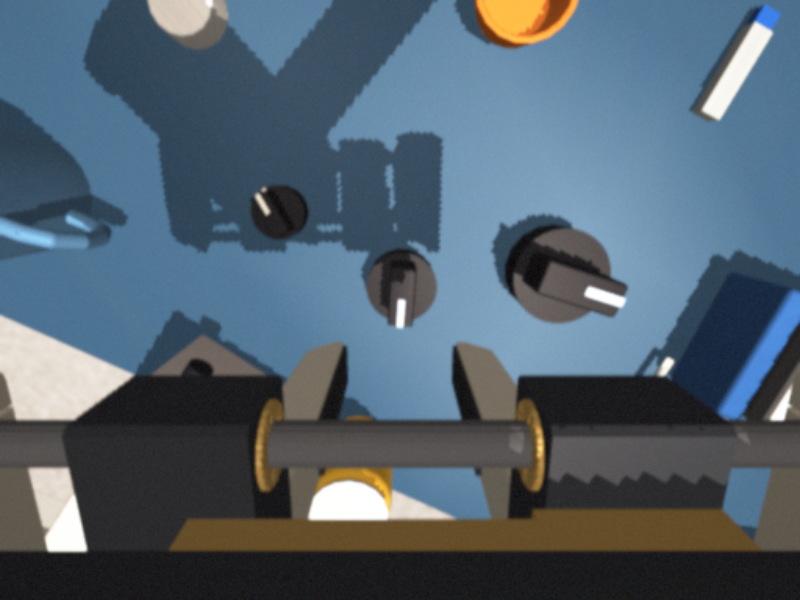

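The middle knob is at (402,285), centred between the fingers with its pointer at (401,312) facing down the picture. I'll measure the bar's top.

Run:
```python
from h import *
f=np.load('w2.npz');im=f['im'];d=f['d'];K,P,_=campose('wrist',dict(tool_pos=f['p'],tool_rot=f['r']))
x0,y0,x1,y1=225,150,290,218
vv,uu=np.mgrid[y0:y1,x0:x1]
D=np.array([dpt(K,P,u,v,d[v,u]) for u,v in zip(uu.ravel(),vv.ravel())])
n=(np.hypot(D[:,0]-.6486,D[:,1]+.1265)<.04)
t=D[n&(D[:,2]>.043)&(D[:,2]<.055)][:,:2]
print(len(t),np.median(D[n][D[n][:,2]>.043][:,2]))
(c,wh,a)=cv2.minAreaRect((t*1000).astype(np.float32));print('bar rect',c,wh,a)
m=t.mean(0);u,s,vt=np.linalg.svd(t-m);print(m,np.degrees(np.arctan2(vt[0][1],vt[0][0])))
c=im[y0:y1,x0:x1].astype(int);w=((c.min(2)>130)&(np.ptp(c,axis=2)<60)).ravel()
W=np.array([ray(K,P,u,v,.048)[:2] for u,v in zip(uu.ravel()[w],vv.ravel()[w])]);W=W[np.hypot(W[:,0]-.6486,W[:,1]+.1265)<.035]
wm=W.mean(0);u,s,vt=np.linalg.svd(W-wm);print('white',len(W),wm,np.degrees(np.arctan2(vt[0][1],vt[0][0])),np.degrees(np.arctan2(*(wm-m)[::-1])))
k=D[n&(D[:,2]>.016)&(D[:,2]<.026)][:,:2];(cc,r)=cv2.minEnclosingCircle((k*1000).astype(np.float32));print('skirt',cc,2*r)
```

```text
622 0.04735985053132513
bar rect (650.421630859375, -125.39059448242188) (38.17914962768555, 15.986119270324707) 23.41163444519043
[ 0.64962885 -0.12579354] 23.057108690052278
white 119 [ 0.66053375 -0.12093939] 23.07644195533327 23.995470395298106
skirt (650.2764282226562, -125.38032531738281) 48.195953369140625
```

>>> {"op": "servo_tool", "data": {
  "increments": [
    {"offset": [0, 0, -0.03], "delta_rot": [0, 0, -0.075], "fingers": 0.45},
    {"offset": [-0.0005, -0.0005, -0.06], "delta_rot": [0, 0, -0.075], "fingers": 0.45},
    {"offset": [-0.0005, -0.0005, -0.09], "delta_rot": [0, 0, -0.075], "fingers": 0.45},
    {"offset": [-0.0005, -0.0005, -0.11], "delta_rot": [0, 0, -0.075], "fingers": 0.45},
    {"offset": [-0.0005, -0.0005, -0.12], "delta_rot": [0, 0, -0.075], "fingers": 0.45},
    {"offset": [-0.0005, -0.0005, -0.124], "delta_rot": [0, 0, -0.075], "fingers": 0.45},
    {"offset": [-0.0005, -0.0005, -0.124], "delta_rot": [0, 0, -0.075], "fingers": 0.45},
    {"offset": [-0.0005, -0.0005, -0.124], "delta_rot": [0, 0, -0.075], "fingers": 0.45},
    {"offset": [-0.0005, -0.0005, -0.124], "delta_rot": [0, 0, -0.075], "fingers": 0},
    {"offset": [-0.0005, -0.0005, -0.124], "delta_rot": [0, 0, -0.075], "fingers": 0},
    {"offset": [-0.0005, -0.0005, -0.124], "delta_rot": [0, 0, -0.075], "fingers": 0},
    {"offset": [-0.0005, -0.0005, -0.124], "delta_rot": [0, 0, -0.075], "fingers": 0},
    {"offset": [-0.0005, -0.0005, -0.124], "delta_rot": [0, 0, -0.075], "fingers": 0},
    {"offset": [-0.0005, -0.0005, -0.124], "delta_rot": [0, 0, -0.075], "fingers": 0}
  ]
}}

```text
t: 3.62
tool_pos: [0.6504, -0.1275, 0.0252]
tool_rot: [-3.141, 0.001, -2.738]
ft_force: [-0.2, 1.3, 3.7]
opening: 0.0159
finger_force: 30.0
```

>>> {"op": "servo_tool", "data": {
  "increments": [
    {"offset": [0, 0, 0.04], "delta_rot": [0, 0, 0], "fingers": 0},
    {"offset": [0, 0, 0.08], "delta_rot": [0, 0, 0], "fingers": 0},
    {"offset": [0, 0, 0.12], "delta_rot": [0, 0, 0], "fingers": 0},
    {"offset": [-0.008, 0.027, 0.135], "delta_rot": [0, 0, -0.035], "fingers": 0},
    {"offset": [-0.018, 0.062, 0.135], "delta_rot": [0, 0, -0.07], "fingers": 0},
    {"offset": [-0.028, 0.097, 0.135], "delta_rot": [0, 0, -0.07], "fingers": 0},
    {"offset": [-0.038, 0.132, 0.135], "delta_rot": [0, 0, -0.07], "fingers": 0},
    {"offset": [-0.049, 0.167, 0.135], "delta_rot": [0, 0, -0.07], "fingers": 0},
    {"offset": [-0.059, 0.202, 0.135], "delta_rot": [0, 0, -0.07], "fingers": 0},
    {"offset": [-0.069, 0.236, 0.135], "delta_rot": [0, 0, -0.07], "fingers": 0},
    {"offset": [-0.076, 0.261, 0.135], "delta_rot": [0, 0, -0.07], "fingers": 0},
    {"offset": [-0.08, 0.274, 0.135], "delta_rot": [0, 0, -0.07], "fingers": 0},
    {"offset": [-0.08, 0.274, 0.135], "delta_rot": [0, 0, -0.07], "fingers": 0},
    {"offset": [-0.08, 0.274, 0.135], "delta_rot": [0, 0, -0.07], "fingers": 0},
    {"offset": [-0.08, 0.274, 0.135], "delta_rot": [0, 0, -0.07], "fingers": 0}
  ]
}}

```text
t: 4.87
tool_pos: [0.5707, 0.1452, 0.1595]
tool_rot: [-3.141, -0.0, -2.808]
ft_force: [-0.4, 0.3, -0.3]
opening: 0.0156
finger_force: 30.0
```

Run:
```python
from h import *
s=get_state();im,d=capture('wrist');np.savez('w3.npz',im=im,d=d,p=s['tool_pos'],r=s['tool_rot']);print(s['t'],s['tool_pos'],s['tool_rot'],s['ft_force'],s['opening'])
K,P,_=campose('wrist',s)
# skirt: depth points in tool frame, top of skirt lies ~3-5 mm above TCP plane
vv,uu=np.mgrid[140:300,180:330]
D=np.array([dpt(K,P,u,v,d[v,u]) for u,v in zip(uu.ravel(),vv.ravel())])
T=np.eye(4);T[:3,:3]=R.from_euler('xyz',s['tool_rot']).as_matrix()
L=(D-s['tool_pos'])@T[:3,:3]
k=(np.abs(L[:,2])<.012)&(np.hypot(L[:,0],L[:,1])<.035)
print(k.sum(),np.percentile(L[k],[2,50,98],axis=0).round(4))
k2=k&(np.abs(L[:,2]-np.median(L[k][:,2]))<.006)
print(cv2.minEnclosingCircle((L[k2][:,:2]*1000).astype(np.float32)))
cv2.imwrite('pics/w3.png',cv2.resize(im[100:340,100:420,::-1],(800,600),interpolation=2))
```

```text
4.8667 [0.57074934 0.14517819 0.15953466] [-3.14072797e+00 -6.00268253e-05 -2.80808278e+00] [-0.40118486  0.27967215 -0.26765261] 0.015552067955608189
1516 [[ 0.0061 -0.022  -0.0112]
 [ 0.0147 -0.0018  0.0036]
 [ 0.0226  0.0191  0.0107]]
((4.850318908691406, -1.4037694931030273), 23.083654403686523)
```

View pics/w3.png

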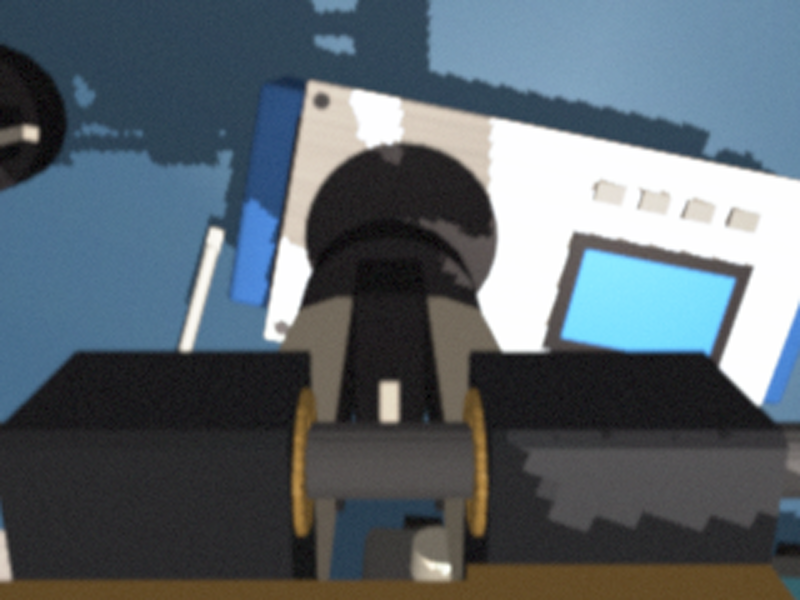

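The knob is held squarely, with the bar at crop (390,300) and the dial behind it at (400,215). I'll cross-check the dial's centre in the stored top image, since the fit allows only about 1 mm.

Run:
```python
from h import *
f=np.load('top.npz');im=f['im'];K,P,_=campose('top')
x0,y0,x1,y1=130,164,170,206
c=im[y0:y1,x0:x1].astype(int)
np.set_printoptions(linewidth=250)
m=(c.max(2)<130).astype(np.uint8);m=cv2.morphologyEx(m,cv2.MORPH_CLOSE,np.ones((5,5)))
cs,_=cv2.findContours(m,0,1);cn=max(cs,key=cv2.contourArea);h=cv2.convexHull(cn)
pts=np.array([ray(K,P,x0+p[0][0],y0+p[0][1],.072)[:2]*1000 for p in h]).astype(np.float32)
print(cv2.fitEllipse(pts),cv2.minEnclosingCircle(pts),cv2.boundingRect(cn))
w=np.argwhere((c.min(2)>140)&(cv2.drawContours(np.zeros_like(m),[h],-1,1,-1)>0)&(np.hypot(*(np.mgrid[0:y1-y0,0:x1-x0]-21))<14))
W=np.array([ray(K,P,x0+b,y0+a,.072)[:2] for a,b in w]);wm=W.mean(0);v=np.linalg.svd(W-wm)[2][0];print(len(W),wm,np.degrees(np.arctan2(v[1],v[0])))
f=np.load('w1.npz');im=f['im'];K,P,_=campose('wrist',dict(tool_pos=f['p'],tool_rot=f['r']))
hsv=cv2.cvtColor(im,cv2.COLOR_RGB2HSV)[180:202,245:272]
b=np.argwhere((hsv[...,0]>12)&(hsv[...,0]<35)&(hsv[...,1]>120)&(hsv[...,2]>150))
B=np.array([ray(K,P,245+q,180+p,.1)[:2] for p,q in b]);print('bright brass',len(b),B.mean(0),B.min(0),B.max(0))
```

```text
((570.4190673828125, 148.02455139160156), (68.95458221435547, 69.09058380126953), 79.90619659423828) ((570.3320922851562, 148.0303955078125), 34.735816955566406) (4, 5, 32, 33)
36 [0.58757867 0.1542367 ] -162.8246781341861
bright brass 59 [0.5690871  0.14829947] [0.56534399 0.14332174] [0.57296162 0.15409717]
```

>>> {"op": "servo_tool", "data": {
  "increments": [
    {"offset": [-0.0005, 0.0013, -0.01], "delta_rot": [0, 0, 0], "fingers": 0},
    {"offset": [-0.0005, 0.0013, -0.02], "delta_rot": [0, 0, 0], "fingers": 0},
    {"offset": [-0.0005, 0.0013, -0.028], "delta_rot": [0, 0, 0], "fingers": 0},
    {"offset": [-0.0005, 0.0013, -0.031], "delta_rot": [0, 0, 0], "fingers": 0},
    {"offset": [-0.0005, 0.0013, -0.033], "delta_rot": [0, 0, 0], "fingers": 0},
    {"offset": [-0.0005, 0.0013, -0.034], "delta_rot": [0, 0, 0], "fingers": 0},
    {"offset": [-0.0005, 0.0013, -0.035], "delta_rot": [0, 0, 0], "fingers": 0},
    {"offset": [-0.0005, 0.0013, -0.036], "delta_rot": [0, 0, 0], "fingers": 0},
    {"offset": [-0.0005, 0.0013, -0.037], "delta_rot": [0, 0, 0], "fingers": 0},
    {"offset": [-0.0005, 0.0013, -0.038], "delta_rot": [0, 0, 0], "fingers": 0},
    {"offset": [-0.0005, 0.0013, -0.039], "delta_rot": [0, 0, 0], "fingers": 0},
    {"offset": [-0.0005, 0.0013, -0.04], "delta_rot": [0, 0, 0], "fingers": 0},
    {"offset": [-0.0005, 0.0013, -0.04], "delta_rot": [0, 0, 0], "fingers": 0},
    {"offset": [-0.0005, 0.0013, -0.04], "delta_rot": [0, 0, 0], "fingers": 0}
  ]
}}

```text
t: 6.08
tool_pos: [0.5696, 0.1481, 0.1196]
tool_rot: [3.141, 0.0, -2.807]
ft_force: [-0.0, 1.7, -1.8]
opening: 0.016
finger_force: 30.0
```

The force stays low 5 mm past the tip height, so the shaft has entered the bore. Continuing down.

>>> {"op": "servo_tool", "data": {
  "increments": [
    {"offset": [0, 0, -0.002], "delta_rot": [0, 0, 0], "fingers": 0},
    {"offset": [0, 0, -0.004], "delta_rot": [0, 0, 0], "fingers": 0},
    {"offset": [0, 0, -0.006], "delta_rot": [0, 0, 0], "fingers": 0},
    {"offset": [0, 0, -0.008], "delta_rot": [0, 0, 0], "fingers": 0},
    {"offset": [0, 0, -0.01], "delta_rot": [0, 0, 0], "fingers": 0},
    {"offset": [0, 0, -0.011], "delta_rot": [0, 0, 0], "fingers": 0},
    {"offset": [0, 0, -0.011], "delta_rot": [0, 0, 0], "fingers": 0},
    {"offset": [0, 0, -0.011], "delta_rot": [0, 0, 0], "fingers": 0}
  ]
}}

```text
t: 6.75
tool_pos: [0.5696, 0.1481, 0.1084]
tool_rot: [3.141, -0.0, -2.807]
ft_force: [1.2, 4.9, -1.6]
opening: 0.0156
finger_force: 30.0
```

>>> {"op": "servo_tool", "data": {
  "increments": [
    {"offset": [0, 0.0005, 0], "delta_rot": [0, 0, 0], "fingers": 0},
    {"offset": [0, 0.001, -0.001], "delta_rot": [0, 0, 0], "fingers": 0},
    {"offset": [0, 0.001, -0.002], "delta_rot": [0, 0, 0], "fingers": 0},
    {"offset": [0, 0.001, -0.003], "delta_rot": [0, 0, 0], "fingers": 0},
    {"offset": [0, 0.001, -0.004], "delta_rot": [0, 0, 0], "fingers": 0},
    {"offset": [0, 0.001, -0.004], "delta_rot": [0, 0, 0], "fingers": 0},
    {"offset": [0, 0.001, -0.004], "delta_rot": [0, 0, 0], "fingers": 0}
  ]
}}

```text
t: 7.33
tool_pos: [0.5697, 0.1484, 0.1049]
tool_rot: [-3.141, 0.0, -2.807]
ft_force: [-1.0, -0.6, 2.5]
opening: 0.0161
finger_force: 30.0
```

>>> {"op": "servo_tool", "data": {
  "increments": [
    {"offset": [0, 0, -0.001], "delta_rot": [0, 0, 0], "fingers": 0},
    {"offset": [0, 0, -0.002], "delta_rot": [0, 0, 0], "fingers": 0},
    {"offset": [0, 0, -0.003], "delta_rot": [0, 0, 0], "fingers": 0},
    {"offset": [0, 0, -0.004], "delta_rot": [0, 0, 0], "fingers": 0},
    {"offset": [0, 0, -0.005], "delta_rot": [0, 0, 0], "fingers": 0},
    {"offset": [0, 0, -0.005], "delta_rot": [0, 0, 0], "fingers": 0},
    {"offset": [0, 0, -0.005], "delta_rot": [0, 0, 0], "fingers": 0}
  ]
}}

```text
t: 7.92
tool_pos: [0.5699, 0.1485, 0.1009]
tool_rot: [-3.141, 0.001, -2.807]
ft_force: [-4.6, -1.6, 11.0]
opening: 0.0161
finger_force: 30.0
```

>>> {"op": "servo_tool", "data": {
  "increments": [
    {"offset": [-0.0005, 0, -0.0005], "delta_rot": [0, 0, 0], "fingers": 0},
    {"offset": [-0.0005, 0, -0.0005], "delta_rot": [0, 0, 0], "fingers": 0},
    {"offset": [-0.0005, 0, -0.0005], "delta_rot": [0, 0, 0], "fingers": 0},
    {"offset": [-0.0005, 0, -0.0005], "delta_rot": [0, 0, 0], "fingers": 0}
  ]
}}

```text
t: 8.25
tool_pos: [0.5699, 0.1485, 0.1008]
tool_rot: [-3.14, 0.002, -2.807]
ft_force: [-2.5, -2.0, 13.8]
opening: 0.016
finger_force: 30.0
```

Run:
```python
from h import *
s=get_state();print(s['t'],s['tool_pos'],s['ft_force'],s['wrist_torque'])
im,d=capture('scene');K,P,_=campose('scene')
q=np.linalg.inv(P)@np.array([.57,.148,.09,1]);u,v=K[0,0]*q[0]/-q[2]+K[0,2],K[1,2]-K[1,1]*q[1]/-q[2];u,v=int(u),int(v)
a=im[max(v-60,0):v+60,max(u-80,0):u+80,::-1]
iw,_=capture('wrist');b=iw[100:340,100:420,::-1]
cv2.imwrite('pics/f.png',np.vstack([cv2.resize(a,(400,300),interpolation=2),cv2.resize(b,(400,300))]))
```

```text
8.25 [0.56985327 0.14849735 0.10083091] [-2.49309015 -1.9694489  13.77860178] [-0.34743937  0.65025045  0.01691773]
```

View pics/f.png

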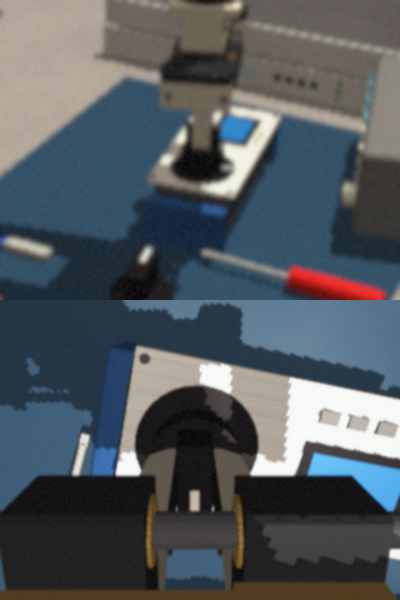

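The knob is at the dial's centre (crop 197,440) and level. Its underside is at about 76 mm, which is the pressed-in height. The force rose to 13.8 N with no further travel, so the shaft is on its stop.

```bash
python3 -c "
from workcell import *
print(close_job())"
```

```text
the job is handed in; nothing more can be done
None
```

The middle-sized knob is home on the D-shaft with its flat matched, and I handed the job in with the arm still holding it pressed against the stop at about 14 N, after about 8.3 s of robot time.

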